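# Clamp the hose-support rod

## Robot

A 7-joint arm with a two-finger parallel gripper is mounted at the origin on the work surface. World frame = base frame: x ahead of the robot, y to its left, z up, the work surface at z = 0. Lengths are in m, angles in rad, forces in N, time in s.
With the tool pointing down it reaches from about 0.425 to 0.95 m from the base axis. Payload 16.7 kg.
Tool frame: the origin (TCP) lies at the very end of the fingers, on their centre line; the grasp point (between the pads) lies 19 mm behind it; z points along the fingers, y is the line along which they close (so a half turn about z gives the same grasp; the last joint's range is limited). The gripper opens to 94 mm and grips with 3 to 60 N. Pads are 16 mm wide; open, the fingers measure 119 mm over their backs; the gripper's body (75 mm by 177 mm) begins 78 mm behind the grasp point.
Start: joints at [-1.377, 0.426, 0.074, 1.606, -0.034, 1.111, -0.067], TCP at [0.227, 0.636, 0.205] pointing down, gripper open.
Joint ranges: [-2.85, 2.85], [-0.5, 2.14], [-1.23, 1.37], [0.21, 2.46], [-1.02, 4.16], [0.16, 2.05], [-2.73, 2.73]. Speed limits (rad/s): [1.89, 1.89, 2.39, 2.39, 3.01, 3.01, 3.01].

## Interface

Orientations are given as a unit quaternion [w, x, y, z].
In Python, from station import r, sensors, get_image gives the robot as it stands (r), with the cameras as plain functions and the readings (sensors).
- The arm moves only by the tool tcp_steps, called after ">>>" by a JSON object that holds its "name" and its "arguments". Schema: {"type":"object","properties":{"ticks":{"type":"string"},"aperture":{"type":"number"},"force":{"type":"number"},"only":{"type":"string"},"quiet":{"type":"boolean"},"lines":{"type":"string"}},"required":["ticks"],"additionalProperties":false}. ticks is a string of 1 to 10 rows, parted by a bar, with the numbers parted by commas; each row has 4 numbers: dx, dy, dz in m, then a turn about the tool's z in rad; each row is the pose to reach, as a shift and turn from the pose commanded when the call began, along the tool's axes at that moment; what a row does not reach only later rows make up. A row lasts 1/12 s, in which the tool goes at most 0.0417 m and 0.125 rad, less where a joint would pass 70% of its speed; a pose out of reach is approached as far as the arm can. aperture is the opening from 0.0 (shut) to 1.0 (fully open), set as the call begins (left out keeps the last). The fingers move at their own pace and stop on an object; force is the grip in N (left out, the last holds). Time passes only in rows, so rows that do not move let the fingers close. The tool returns the time, the measured TCP pose, the force, the opening and the grip force at its end. only (a regular expression) keeps the lines of the reply that match it, lines (a string "A,B") keeps lines A to B, and quiet returns only ok. Input that does not fit is refused with a message, and nothing moves.
- sensors.get_obs(): the state, without advancing time (a new reading comes with each control period).
- get_image(name): name is "side" or "top"; returns a dict with "frame" (400x640x3 uint8, red, green, blue), "fx", "fy", "cx", "cy" (pixels), "world_from_camera" (4x4, takes a point from camera to world coordinates). Camera axes: x right, y down, z forward; pixel columns grow to the right and rows downward; lengths in m; the calibration is good to about 2 mm. A picture is of the moment at which its call begins. There is no depth.
- r.close_job(): hands the job in; it is judged then, once.
The state is a dict: "time_s": time; "joint_positions": joint angles; "dq": joint speeds; "joint_torque": joint torques, N m; "eef_pos": TCP position; "tool_rot": TCP orientation; "contact_force": force on the tool from outside, world axes, zero at the start; "wrist_torque": the same for the moment, N m; "finger_gap": opening from 0.0 (shut) to 1.0 (fully open); "grasp_force": force on a finger pad.
Only numpy, scipy, OpenCV 4.12 (cv2) and the standard library are available. Lean on these libraries where they do the work, as an engineer would, in place of code of your own. Each camera call takes 0.05 s, during which the arm holds its last target. There are 200 camera calls.

## Task

On the anaesthetic worktop stand two alike rod brackets. Take the one whose rod ends in the U-shaped hose fork: push its rod fully home into its clamp block, and then flip that bracket's cam lever up and over until it lies flat on the other side, fully closed, so that the rod is clamped. Leave the cam lever of the bracket with the round plate open, as it is.

Things in the scene. Friction and masses are not known exactly. Their poses are not given: they have to be found in the camera images.
- fork_bracket: Bracket with the fork, fixed. Steel base 110 x 80 x 10 mm; black clamp block on it, 60 along x, 44 along y, top 74 mm high, two lugs to 94. Origin: centre of the base's underside, on the worktop; z up, x along the rod to the fork, away from the robot within 15 degrees. A 14 mm steel rod runs through the block, axis at y = 0, 50 mm high; its rear end sticks out towards the robot.
- fork_rod (a joint): How far rod and fork are pulled out along the bracket's +x, m: 0 = home (hard stop), at most 0.06. Stays where left; push 2 N, clamped 9 N. Grey fork, open upwards: crosspiece 20 (x) x 70 (y) mm, 36 to 64 mm high; prongs 12 mm wide at y = -29 and 29 mm, up to 104 mm. Its flat outer face is at bracket x = 110 mm + this value.
- fork_lever (a joint): Black lever, 82 mm long, 18 wide (end 24), 10 thick (end 13); axis along bracket x through x = y = 0, 82 mm high. Rad: 0 open, leaning to bracket +y, 50 degrees above level; grows going up and over to -y: upright 0.7, cam bites from 1.1, dead centre 1.95, closed 2.27 (hard stop), level along -y. Stays where left. Force at its end: under 1 N, from the bite on up to 4 N.
- disc_lever (a joint): The same lever on the other, identical bracket, about 0.28 to 0.43 m to the left or right, whose rod ends in a horizontal round grey plate (72 mm across, top 72 mm high) instead of the fork. Same angle: starts open (below 0.3 rad) and must stay open.

How it is judged:
On the way, in this order (a step that is already met when the one before it is completed fails the run):
1. the fork's rod is pushed home (within 10 mm of its stop) while its lever is still open (below 1.1 rad, before the cam bites) (value of joint fork_rod below 0.01 m and value of joint fork_lever below 1.1 rad), for 0.2 s.
2. the fork bracket's lever is flipped over and closed (within 10 degrees of its stop) with the rod still home (value of joint fork_lever above 2.09 rad and value of joint fork_rod below 0.01 m), for 0.2 s.
At the end, for the whole second after the job is handed in: The fork's rod is home (fork_rod below 0.010 m), its lever is closed past dead centre (fork_lever above 2.09 rad, within 10 degrees of the stop), both at rest, and the other bracket's lever is still open (disc_lever below 0.6 rad) (all of step 2 and velocity of joint fork_lever between -0.1 and 0.1 rad/s and velocity of joint fork_rod between -0.01 and 0.01 m/s and value of joint disc_lever below 0.6 rad); the robot touches nothing.
It fails at once if the lever of the bracket with the round plate is moved out of its open position (above 0.6 rad) (value of joint disc_lever above 0.6 rad).
It also fails if it takes over 48 s, if anything falls off the work surface, if the arm or the gripper's body presses on something with over 40 N, if the wrist force passes 120 N, or if a joint passes its speed limit or range.

## Working session

There is one attempt and no reset: what is moved stays moved. The work goes in short steps, Python scripts to look and compute and a tool call to move; the robot and the scene stay as the last step left them, time stands still between calls to the robot, and variables do not carry over. Pictures are saved under pics/ and viewed, at most 10 in all, crops included, and the job is handed in when it is done.

```bash
ls; mkdir -p pics
```

Run:
```python
from station import r, sensors, get_image
import cv2,numpy as np
for n in("top","side"):
    d=get_image(n); cv2.imwrite(f"pics/{n}0.png",d["frame"][:,:,::-1]); print(n,d["fx"],d["cx"],d["cy"],np.round(d["world_from_camera"],3).tolist())
o=sensors.get_obs();print(o["time_s"],o["eef_pos"],o["tool_rot"])
```

```text
pics
station.py
top 487.3026720540835 317.50500813531096 198.32015825011254 [[0.017, -0.973, 0.229, 0.322], [-1.0, -0.017, -0.001, 0.013], [0.005, -0.229, -0.973, 0.854], [0.0, 0.0, 0.0, 1.0]]
side 411.57890332637834 320.1088515179514 200.4896296403585 [[-0.873, -0.31, 0.376, 0.25], [-0.487, 0.525, -0.697, 0.442], [0.019, -0.792, -0.61, 0.485], [0.0, 0.0, 0.0, 1.0]]
0.1 [0.22676343 0.63535033 0.20485528] [-6.75222201e-05  1.70573122e-01  9.85344854e-01 -5.69360353e-04]
```

View pics/top0.png

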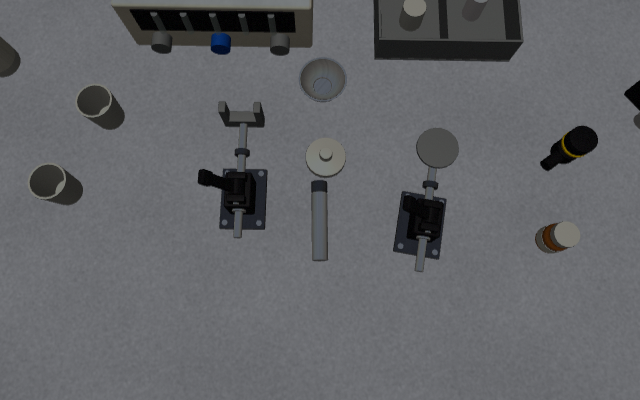

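View pics/side0.png

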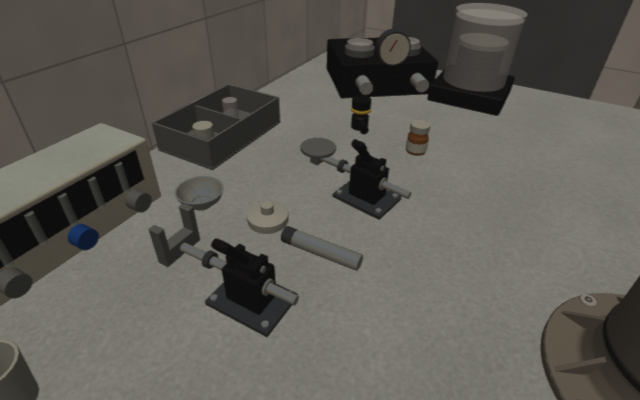

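The top view shows the fork bracket left (base about (220–268, 170–228), rod to fork at (242,115), lever end at (205,178)) and the disc bracket right (base near (420,225)). I'll measure the fork bracket next.

Create h.py:
```python
from station import r, sensors, get_image
import cv2,numpy as np
def ray(d,uv,z):
    T=np.array(d["world_from_camera"]);v=T[:3,:3]@[(uv[0]-d["cx"])/d["fx"],(uv[1]-d["cy"])/d["fy"],1]
    return T[:3,3]+v*(z-T[2,3])/v[2]
def pix(d,p):
    T=np.linalg.inv(d["world_from_camera"]);c=T[:3,:3]@p+T[:3,3]
    return [d["fx"]*c[0]/c[2]+d["cx"],d["fy"]*c[1]/c[2]+d["cy"]]
```

Run:
```python
from h import *
d=get_image("top");f=d["frame"];g=f.astype(int)
x0,y0,x1,y1=190,95,280,245
m=np.zeros(f.shape[:2],np.uint8);s=g.sum(2)
m[y0:y1,x0:x1]=(s<185)[y0:y1,x0:x1]*255
m[:,:214]=0;m[:160]=0
m=cv2.morphologyEx(m,cv2.MORPH_OPEN,np.ones((3,3)))
c=max(cv2.findContours(m,0,2)[0],key=cv2.contourArea)
rc=cv2.minAreaRect(c);P=np.array([ray(d,p,.01) for p in cv2.boxPoints(rc)])
print(rc,P.round(4).tolist(),P.mean(0))
e=[np.linalg.norm(P[i]-P[i-1]) for i in range(4)];print(e)
for n,p,z in(("rear",(238,236),.05),("collar",(241.5,152),.05),("rodfork",(243,127),.05)):print(n,ray(d,p,z).round(4))
cv2.imwrite("pics/c1.png",cv2.resize(f[y0:y1,x0:x1,::-1],None,fx=4,fy=4,interpolation=cv2.INTER_CUBIC))
```

```text
((240.0, 199.0), (60.0, 52.0), 90.0) [[0.5715, 0.2, 0.01], [0.5732, 0.1063, 0.01], [0.4637, 0.1018, 0.01], [0.4621, 0.1928, 0.01]] [0.51761033 0.15021597 0.01      ]
[np.float64(0.10960498936077728), np.float64(0.09368609594992633), np.float64(0.10956880075508366), np.float64(0.09101968841795817)]
rear [0.4444 0.1437 0.05  ]
collar [0.5912 0.1455 0.05  ]
rodfork [0.6372 0.1453 0.05  ]
```

View pics/c1.png

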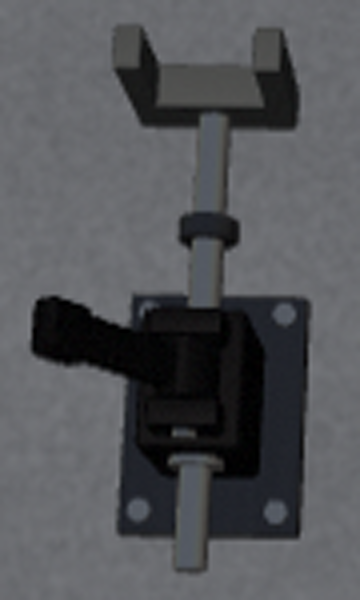

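The crop shows base corners at crop (131,296),(309,297),(299,537),(118,534), prong tops at (128,25) and (270,28), lever end at (48,325).

Run:
```python
from h import *
d=get_image("top")
q=lambda u,v,z:ray(d,(190+(u-1.5)/4,95+(v-1.5)/4),z)
P=np.array([q(*p,.01) for p in((131,296),(309,297),(299,537),(118,534))]);c=P.mean(0);print(P.round(4).tolist(),c)
ax=P[0]+P[1]-P[2]-P[3];print("len",np.linalg.norm(ax)/2,"yaw",np.arctan2(ax[1],ax[0]))
B=[q(*p,.012) for p in((148,306),(284,314),(275,513),(137,511))];print("bolt c",np.mean(B,0),[np.arctan2(*(B[i]-B[j])[[1,0]]) for i,j in((1,2),)])
a,b=q(190,570,.05),q(213,115,.05);print("rod",a,b,np.arctan2(*(b-a)[[1,0]]))
a,b=q(128,25,.104),q(269,28,.104);print("prong outer top",a,b,np.arctan2(-(a-b)[0],(a-b)[1]))
yaw=np.arctan2(*(q(213,115,.05)-q(190,570,.05))[[1,0]])
print("fork x",((a+b)/2-c)[:2]@[np.cos(yaw),np.sin(yaw)])
print("leverend",q(48,325,.082+.077*np.sin(.87)))
o=sensors.get_obs();from scipy.spatial.transform import Rotation as R
w=o["tool_rot"];print(R.from_quat(np.r_[w[1:],w[0]]).as_matrix().round(3).tolist(),o["eef_pos"])
```

```text
[[0.5724, 0.1849, 0.01], [0.5734, 0.1047, 0.01], [0.4639, 0.1047, 0.01], [0.4638, 0.1839, 0.01]] [0.51839115 0.14456183 0.01      ]
len 0.10910679232447659 yaw 0.004842282447907131
bolt c [0.5199537  0.14581525 0.012     ] [np.float64(6.0690217512502845e-05)]
rod [0.44248617 0.14500733 0.05      ] [0.64401121 0.14590435 0.05      ] 0.004451128171826163
prong outer top [0.66143945 0.17423117 0.104     ] [0.66121227 0.11580578 0.104     ] -0.003888446325261088
fork x 0.14293532968360928
leverend [0.52161651 0.18905684 0.14085333]
[[-0.942, 0.336, -0.0], [0.336, 0.942, -0.001], [-0.0, -0.001, -1.0]] [0.22684269 0.63546175 0.20507991]
```

>>> {"name": "tcp_steps", "arguments": {"ticks": "-0.045,-0.023,0,-0.1 | -0.09,-0.046,0,-0.2 | -0.13,-0.07,0,-0.3 | -0.17,-0.09,0,-0.343 | -0.2,-0.11,0,-0.343 | -0.24,-0.125,0,-0.343 | -0.28,-0.145,0,-0.343 | -0.31,-0.16,0,-0.343 | -0.35,-0.18,0,-0.343 | -0.38,-0.195,0,-0.343", "aperture": 0.0, "force": 20}}

```text
time_s: 1.03
eef_pos: [0.5129, 0.3303, 0.2056]
tool_rot: [0.0, -0.0, 1.0, 0.0]
contact_force: [-0.3, 0.5, 0.6]
finger_gap: 0.325
grasp_force: 0.0
```

>>> {"name": "tcp_steps", "arguments": {"ticks": "-0.028,-0.028,0,0 | -0.056,-0.058,0,0 | -0.085,-0.088,0,0 | -0.113,-0.118,0,0 | -0.142,-0.148,0,0 | -0.173,-0.179,0,0 | -0.173,-0.179,0.035,0 | -0.173,-0.179,0.075,0 | -0.173,-0.179,0.115,0 | -0.173,-0.179,0.115,0"}}

```text
time_s: 1.87
eef_pos: [0.6804, 0.1519, 0.0826]
tool_rot: [-0.005, -0.0, 1.0, -0.002]
contact_force: [-1.1, 0.4, -0.2]
finger_gap: 0.008
grasp_force: 0.0
```

Run:
```python
from h import *
d=get_image("side");cv2.imwrite("pics/s1.png",cv2.resize(d["frame"][130:350,80:400,::-1],None,fx=2.4,fy=2.4))
```

```text
(no output)
```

View pics/s1.png

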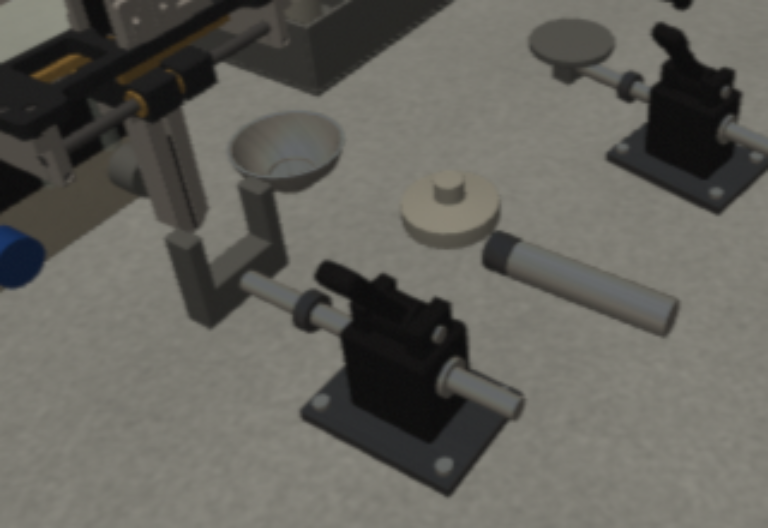

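The fingers (crop (180,225)) stand just beyond the fork, with clearance. Lower and start the push.

>>> {"name": "tcp_steps", "arguments": {"ticks": "0,0,0.02,0 | 0,0,0.04,0 | 0,0,0.04,0 | 0.01,0,0.04,0 | 0.02,0,0.04,0 | 0.03,0,0.04,0 | 0.04,0,0.04,0 | 0.045,0,0.04,0 | 0.045,0,0.04,0 | 0.045,0,0.04,0"}}

```text
time_s: 2.75
eef_pos: [0.6396, 0.1533, 0.051]
tool_rot: [0.0, -0.0, 1.0, 0.0]
contact_force: [-0.0, -0.1, 0.6]
finger_gap: 0.004
grasp_force: 0.0
```

>>> {"name": "tcp_steps", "arguments": {"ticks": "0.004,0,0,0 | 0.007,0,0,0 | 0.007,0,0,0 | 0.007,0,0,0"}}

```text
time_s: 3.08
eef_pos: [0.6379, 0.1531, 0.0512]
tool_rot: [0.005, 0.0, 1.0, 0.0]
contact_force: [26.5, 2.3, -15.5]
finger_gap: 0.001
grasp_force: 13.5
```

Run:
```python
from h import *
d=get_image("side");cv2.imwrite("pics/s2.png",cv2.resize(d["frame"][130:350,80:400,::-1],None,fx=2.4,fy=2.4))
```

```text
(no output)
```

View pics/s2.png

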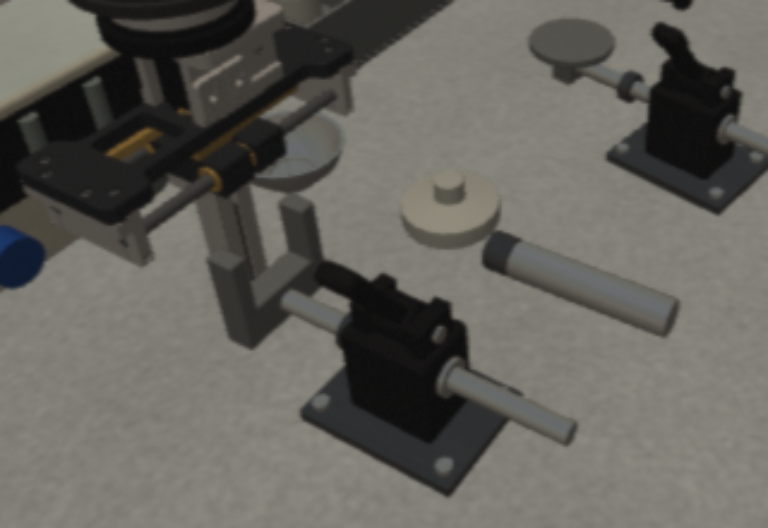

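Rod home: the collar sits against the block, with 26 N at the stop. Now retreat, rise and go to the lever's +y side.

>>> {"name": "tcp_steps", "arguments": {"ticks": "-0.015,0,0,0 | -0.03,0,0,0 | -0.03,0,-0.04,0 | -0.03,0,-0.08,0 | -0.03,0,-0.12,0 | -0.01,0.01,-0.15,0 | 0.02,0.03,-0.15,0 | 0.05,0.055,-0.15,0 | 0.08,0.08,-0.15,0 | 0.114,0.1,-0.15,0"}}

```text
time_s: 3.97
eef_pos: [0.5176, 0.2544, 0.2004]
tool_rot: [0.0, -0.0, 1.0, 0.0]
contact_force: [-0.4, 0.8, -0.7]
finger_gap: 0.007
grasp_force: 0.0
```

>>> {"name": "tcp_steps", "arguments": {"ticks": "0,0,0,0 | 0,0,0,0"}}

```text
time_s: 4.13
eef_pos: [0.5173, 0.2546, 0.2007]
tool_rot: [-0.0, -0.002, 1.0, 0.0]
contact_force: [1.0, -0.6, 0.0]
finger_gap: 0.006
grasp_force: 0.0
```

>>> {"name": "tcp_steps", "arguments": {"ticks": "0,0,0.04,0 | 0,0,0.073,0 | 0,-0.015,0.073,0 | 0,-0.03,0.073,0 | 0,-0.045,0.073,0 | 0,-0.06,0.073,0 | 0,-0.075,0.073,0 | 0,-0.09,0.073,0 | 0,-0.105,0.073,0 | 0,-0.105,0.073,0"}}

```text
time_s: 4.97
eef_pos: [0.5198, 0.1438, 0.1291]
tool_rot: [0.001, 0.002, 1.0, 0.0]
contact_force: [0.2, -0.9, -0.5]
finger_gap: 0.005
grasp_force: 0.0
```

Run:
```python
from h import *
d=get_image("side");cv2.imwrite("pics/s3.png",cv2.resize(d["frame"][130:350,80:400,::-1],None,fx=2.4,fy=2.4))
```

```text
(no output)
```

View pics/s3.png

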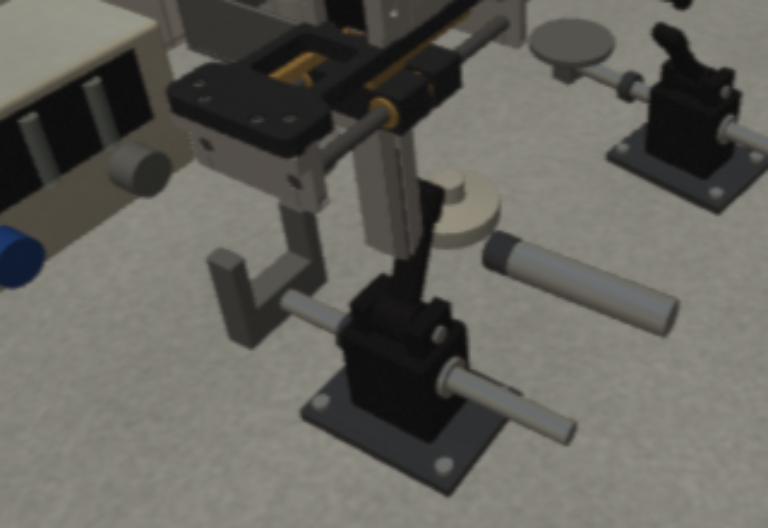

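Lever is past upright (tip at crop (430,190)), following the finger. Continue over and down.

>>> {"name": "tcp_steps", "arguments": {"ticks": "0,-0.01,0,0 | 0,-0.02,0,0 | 0,-0.028,0.003,0 | 0,-0.036,0.008,0 | 0,-0.043,0.014,0 | 0,-0.048,0.021,0 | 0,-0.051,0.028,0 | 0,-0.052,0.034,0 | 0,-0.052,0.039,0 | 0,-0.052,0.039,0"}}

```text
time_s: 5.85
eef_pos: [0.5188, 0.0951, 0.0878]
tool_rot: [-0.0, 0.0, 1.0, -0.0]
contact_force: [-0.6, -0.8, -1.0]
finger_gap: 0.003
grasp_force: 0.0
```

>>> {"name": "tcp_steps", "arguments": {"ticks": "0,0,0.001,0 | 0,0,0.003,0 | 0,0,0.003,0"}}

```text
time_s: 6.1
eef_pos: [0.5191, 0.0954, 0.0863]
tool_rot: [0.0, 0.0, 1.0, -0.0]
contact_force: [-5.3, -4.4, 22.3]
finger_gap: 0.005
grasp_force: 11.0
```

Run:
```python
from h import *
d=get_image("side");cv2.imwrite("pics/s4.png",cv2.resize(d["frame"][130:350,80:400,::-1],None,fx=2.4,fy=2.4))
```

```text
(no output)
```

View pics/s4.png

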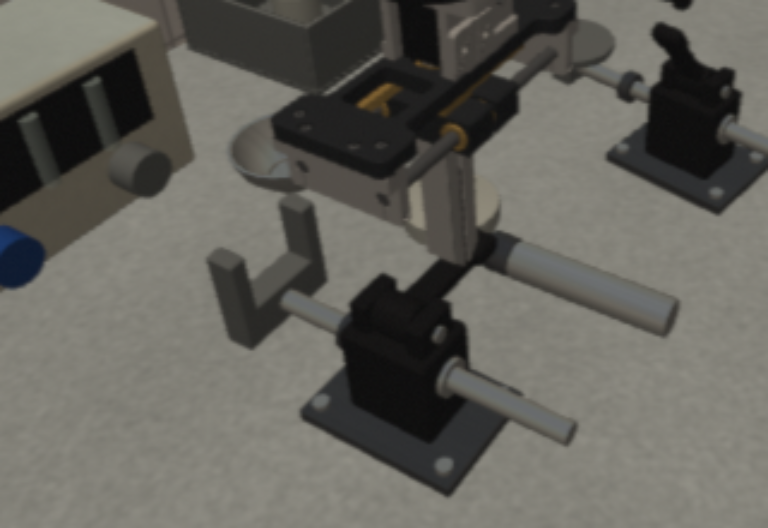

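The lever lies level (crop (420,290) to (490,245)) with 22 N against its stop; the rod is still home. Retreat upward and check.

>>> {"name": "tcp_steps", "arguments": {"ticks": "0,0,-0.02,0 | 0,0,-0.05,0 | 0,0,-0.09,0 | 0,0,-0.13,0 | 0,0.04,-0.15,0 | 0,0.08,-0.15,0 | 0,0.12,-0.15,0 | 0,0.16,-0.15,0 | 0,0.16,-0.15,0 | 0,0.16,-0.15,0"}}

```text
time_s: 6.98
eef_pos: [0.5181, 0.2583, 0.2351]
tool_rot: [-0.0, -0.002, 1.0, -0.0]
contact_force: [-0.2, -0.8, 0.3]
finger_gap: 0.005
grasp_force: 0.0
```

Run:
```python
from h import *
d=get_image("side");cv2.imwrite("pics/s5.png",cv2.resize(d["frame"][130:350,80:400,::-1],None,fx=2.4,fy=2.4))
```

```text
(no output)
```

View pics/s5.png

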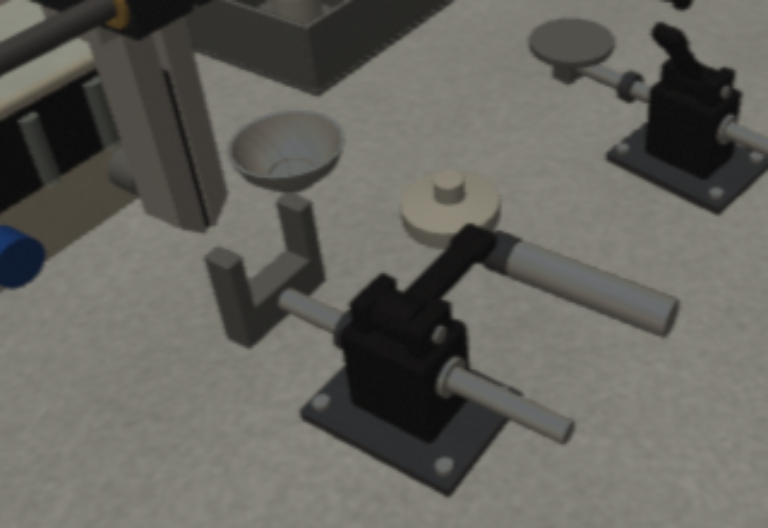

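The lever lies over on the -y side (tip about crop (475,240)), fork still home, disc lever open. I'll check the lever angle numerically against the geometry.

Run:
```python
from h import *
d=get_image("side")
k=lambda p:((np.array(pix(d,np.array(p)))-[80,130])*2.4).round(0)
for t in(0,5,10,15,20):
    a=np.radians(t);print(t,"tip end",k([.519,.145-.082*np.cos(a),.082+.082*np.sin(a)]), "mid-end",k([.519,.145-.07*np.cos(a),.082+.07*np.sin(a)]))
for x in(0,.005,.01):print(x,"prong outer top",k([.629+x,.180,.104]))
g=d["frame"].sum(2)[130:350,80:400];m=cv2.resize((g<110).astype(np.uint8)*255,None,fx=2.4,fy=2.4)
for row in(225,230,235,240,250,260,270):
    c=np.where(m[row,380:520]>127)[0]+380;print(row,(c.min(),c.max()) if len(c) else None)
```

```text
0 tip end [483. 229.] mid-end [472. 240.]
5 tip end [482. 220.] mid-end [471. 233.]
10 tip end [481. 212.] mid-end [470. 226.]
15 tip end [479. 205.] mid-end [468. 220.]
20 tip end [476. 198.] mid-end [466. 214.]
0 prong outer top [203. 252.]
0.005 prong outer top [197. 249.]
0.01 prong outer top [191. 246.]
225 None
230 (np.int64(462), np.int64(488))
235 (np.int64(457), np.int64(495))
240 (np.int64(452), np.int64(496))
250 (np.int64(447), np.int64(494))
260 (np.int64(437), np.int64(489))
270 (np.int64(427), np.int64(503))
```

The lever matches 0° (fully closed) and the fork matches home.

```bash
python3 -c "
from station import r, sensors, get_image
print(r.close_job())"
```

```text
the job is handed in; nothing more can be done
None
```

I pushed the fork bracket's rod home, closed its cam lever flat on the other side, left the disc bracket's lever open, and handed the job in at about 7 s of the 48 s allowed; the hand-in call did not return a verdict.

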